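# Screw the lid back on the storage jar

## Robot

A 6-joint arm with a two-finger parallel gripper is mounted at the origin on a cart in front of the work surface, level with it; the furniture and walls round the work are solid. World frame = base frame: x ahead of the robot, y to its left, z up, the work surface at z = 0. Lengths are in m, angles in rad, forces in N, time in s.
With the tool pointing down it reaches from about 0.25 to 0.775 m from the base axis. Payload 4 kg.
Tool frame: the origin (TCP) lies on the centre line of the jaws, within the pads' length; the fingertips stand 17 mm ahead of it and the grasp point (between the pads) lies 2 mm behind it (robot.tcp_to_tips is the distance from the TCP to the fingertips, in m); z points along the fingers, y is the line along which they close (so a half turn about z gives the same grasp; the last joint's range is limited). The gripper opens to 85 mm and grips with 20 to 120 N. Pads are 22 mm wide; open, the fingers measure 114 mm over their backs; the gripper's body (76 mm by 85 mm) begins 54 mm behind the grasp point. The pads swing forward as they close: fully open they stand 13 mm farther back than shut.
Start: joints at [-1.428, 0.087, 1.371, -0, 1.684, -0.103], TCP at [0.134, -0.533, 0.248] pointing down, gripper open.
Joint ranges: [-3.1, 3.1], [-0.76, 2.03], [0.27, 2.55], [-1.08, 4.22], [0.17, 2.65], [-2.57, 2.57]. Speed limits (rad/s): [2.79, 2.79, 3.14, 3.14, 3.14, 3.14].

## Interface

Orientations are given as a unit quaternion [x, y, z, w].
In Python, from cell import sensors, camera, workorder, robot gives the robot as it stands. The module is installed in compiled form; this text tells all that it offers.
- The arm moves only by the shell command python3 -m crank 'ROWS' [OPENING] [FORCE]. ROWS is JSON, a list of rows, each a list of 6 numbers: the shift along the tool's x, y, z in m, then the turn, a rotation vector about the tool's x, y, z in rad. In form: [[x, y, z, ax, ay, az], ...]. A call has 1 to 20 rows; each row is the pose to reach, as a shift and turn from the pose commanded when the call began, along the tool's axes at that moment; what a row does not reach only later rows make up. A row lasts 1/10 s, in which the tool goes at most 50 mm and 8.59 degrees, less where a joint would pass 70% of its speed; a pose out of reach is approached as far as the arm can. A call with a gripper value outside its range is refused whole. OPENING is the closure, from 0 (fully open) to 1 (shut), set as the call begins (- or left out, the last holds). The fingers move at their own pace and stop on an object; FORCE is the grip in N (left out, the last holds). Time passes only in rows, so rows that repeat a pose let the fingers close. It gives the time, the measured TCP pose, the force, the opening and the grip force at its end, in the units of the state.
- sensors.get_obs(): the state, without advancing time (a new reading comes with each control period).
- camera(name): name is "scene" or "side" or "wrist"; returns a dict with "img" (400x640x3 uint8, red, green, blue), "z_map" (400x640 float32, m along the optical axis (not along the pixel's ray), 0 where there is no reading), "fx", "fy", "cx", "cy" (pixels), "origin" and "rotation" of the camera in the world. Camera axes: x right, y down, z forward; pixel columns grow to the right and rows downward; lengths in m; the calibration is good to about 2 mm. The wrist camera is an equidistant fisheye: a pixel r from the principal point sees the ray r / f radians off the axis. A picture is of the moment at which its call begins.
- workorder.hand_in(): hands the job in; it is judged then, once.
The state is a dict: "t": time; "qpos": joint angles; "dq": joint speeds; "joint_torque": joint torques, N m; "position": TCP position; "ee_rot": TCP orientation; "contact_force": force on the tool from outside, world axes, zero at the start; "moment": the same for the moment, N m; "gripper_width": finger opening in m; "finger_force": force on a finger pad.
Only numpy, scipy, OpenCV 4.12 (cv2) and the standard library are available. Lean on these libraries where they do the work, as an engineer would, in place of code of your own. Each camera call takes 0.05 s, during which the arm holds its last target. There are 200 camera calls.

## Task

Close the white storage jar with its screw lid, which leans on the sloping steel lid rest. Set the lid down level on the jar's thread, with its grip bar about an eighth of a turn clockwise of the jar's long direction, and turn it back anticlockwise until it drops into the thread start; then tighten it clockwise (seen from above) to the stop and let go. Leave the spice jar and the small dish where they stand.

Things in the scene. Friction and masses are not known exactly. Their poses are not given: they have to be found in the camera images.
- jar: White oblong storage jar, fixed (in a black rubber foot 132 x 100 x 10 mm). Body 112 mm along its x, 80 mm along its y, up to z = 84 mm; round neck, 59 mm in diameter, from there to the rim at z = 108 mm. Origin: centre of its underside; z up, x along its long direction.
- jar_mouth (a point): Centre of the jar's mouth, level with the rim. Two thread ridges run round the neck, out to 73 mm in diameter, flat tops 5 mm below the rim, undersides 9.5 to 11.5 mm below it, each over 140 degrees.
- thread_start (a point): Middle of one of the two gaps between the ridges (40 degrees wide): the thread starts, at the jar's +x and -x (33 mm from its axis, 8 mm below the rim; this one at +x). Under each ridge a stop ends the lid's turn when its bar is 60 degrees clockwise, seen from above, of the jar's x.
- lid_rest: Fixed steel lid rest, about 105 x 104 mm: a plate sloping at 33 degrees, rising along the rest's +x, on a foot plate; two pegs 10 mm high at its low edge keep the lid from sliding. Origin: centre of the foot's underside. At the start the lid lies on the slope, its middle 36 mm above the worktop.
- lid_grip (a point): Middle of the upright grip bar on the grey screw lid (loose, about 90 g, 83 mm in diameter, cap 20 mm high, ribbed edge). Bar 50 mm long, 14 mm thick, 24 mm high, across the lid's top. The point is 32 mm above the lid's lower edge, 12 mm above the flat top; x along the bar, z out of the lid's top, at the start tilted 33 degrees towards the low side of the rest, x up the slope.
- lid_lug (a point): One of the lid's two inner lugs, below the bar's ends at the lower edge (12 mm wide, 4 mm high, 64 mm clear between them). Lid level with lugs on the ridges: lid_grip is 135 mm above the jar's underside. Lugs over the gaps (bar along the jar's x within 8 degrees): it drops 11 mm to rest on the rim, lid_grip at 124 mm. About 2 mm play sideways; no spring.
- lid_end (a point): One end of the lid's grip bar, 25 mm from lid_grip along the bar's +x.
- spice_jar: Loose bystander: spice jar with black cap, 45 mm in diameter, 105 mm high. Origin: centre of its underside.
- dish: Loose bystander: small round white dish, 74 mm in diameter, 24 mm high. Origin: centre of its underside.
There are look-alikes about, which are no part of the job. Leave any pink or purple look-alike of the part that bears lid_grip alone.

How it is judged:
On the way, in this order (a step that is already met when the one before it is completed fails the run):
1. the lid rests level on top of the thread ridges, its bar 20 to 70 degrees clockwise of the jar's long direction (horizontal distance between lid_grip and jar below 0.006 m and angle between lid_grip's own z axis and vertical below 0.07 rad and ((x of lid_end in the frame of jar above 0 m and y of lid_end in the frame of jar below 0 m) or (x of lid_end in the frame of jar below 0 m and y of lid_end in the frame of jar above 0 m)) and z of lid_grip in the frame of jar between 0.132 and 0.138 m and angle between the x axis of lid_grip and the x axis of jar, either way round between 0.35 and 1.22 rad), for 0.2 s.
2. turned back anticlockwise, the lid has dropped into the thread starts, its bar within 20 degrees of the jar's long direction (horizontal distance between lid_grip and jar below 0.006 m and angle between lid_grip's own z axis and vertical below 0.07 rad and z of lid_grip in the frame of jar below 0.1275 m and angle between the x axis of lid_grip and the x axis of jar, either way round below 0.35 rad), for 0.1 s.
At the end, for the whole second after the job is handed in: The lid is on the jar, level within 4 degrees, centred within 6 mm, down on the rim, its lugs under the thread ridges and turned clockwise at least 50 degrees from the thread start (the stop is at 60); the robot has let go (horizontal distance between lid_grip and jar below 0.006 m and angle between lid_grip's own z axis and vertical below 0.07 rad and ((x of lid_end in the frame of jar above 0 m and y of lid_end in the frame of jar below 0 m) or (x of lid_end in the frame of jar below 0 m and y of lid_end in the frame of jar above 0 m)) and z of lid_grip in the frame of jar between 0.12 and 0.1275 m and angle between the x axis of lid_grip and the x axis of jar, either way round between 0.87 and 1.3 rad); the robot touches nothing.
It fails at once if the spice jar is pushed more than 3 cm or tipped (distance of spice_jar from where it was at the start of the episode above 0.03 m or angle between spice_jar's own z axis and vertical above 0.4 rad).
It fails at once if the dish is pushed more than 3 cm or tipped (distance of dish from where it was at the start of the episode above 0.03 m or angle between dish's own z axis and vertical above 0.4 rad).
It also fails if it takes over 45 s, if anything falls off the work surface, if the arm or the gripper's body presses on something with over 40 N, if the wrist force passes 120 N, or if a joint passes its speed limit or range.

## Working session

There is one attempt and no reset: what is moved stays moved. The work goes in short steps, Python scripts to look and compute and a shell command to move; the robot and the scene stay as the last step left them, time stands still between calls to the robot, and variables do not carry over. Pictures are saved under pics/ and viewed, at most 10 in all, crops included, and the job is handed in when it is done.

```bash
mkdir -p pics; python3 - <<'E'
from cell import sensors,camera,robot
import cv2,numpy as np
for n in("scene","side"):
    c=camera(n); cv2.imwrite(f"pics/{n}0.png",c["img"][:,:,::-1]); np.savez(f"pics/{n}0.npz",**c)
    print(n,c["fx"],c["cx"],c["cy"],c["origin"],c["rotation"])
print(sensors.get_obs()); print(robot.tcp_to_tips)
E
```

```text
scene 488.7892667006366 327.6597253278281 195.3578024142678 [-0.08508101  0.69110689  0.91952278] [-0.27753383  0.86545808 -0.39464864  0.13494345]
side 361.36169864145916 318.672089330732 200.0750677546723 [0.19800746 0.66150155 0.40427518] [-0.14934029  0.80737678 -0.55863322  0.11734195]
{'t': 0.1, 'qpos': array([-1.42805465e+00,  8.79177819e-02,  1.37213819e+00,  1.38635269e-05,
        1.68360478e+00, -1.03068272e-01]), 'dq': array([ 9.40729921e-05, -3.24507602e-03, -3.22623889e-03,  4.57226361e-04,
        2.17025559e-03, -3.00136144e-04]), 'joint_torque': array([ 3.28261653e-03, -3.53014255e+01, -3.14218748e+01, -2.43522578e-05,
        7.86273857e-03, -1.05735137e-05]), 'position': array([ 0.13379429, -0.53304294,  0.2472183 ]), 'ee_rot': array([ 9.92456061e-01,  1.22596485e-01, -1.36236296e-05, -1.03398239e-03]), 'contact_force': array([0.10899269, 0.20536916, 0.5821415 ]), 'moment': array([0.03045913, 0.01683106, 0.03420163]), 'finger_force': 0.0, 'gripper_width': 0.08538174947937853}
0.017
```

View pics/scene0.png

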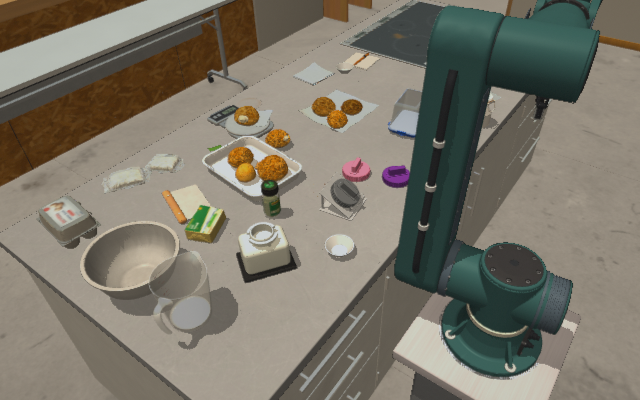

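View pics/side0.png

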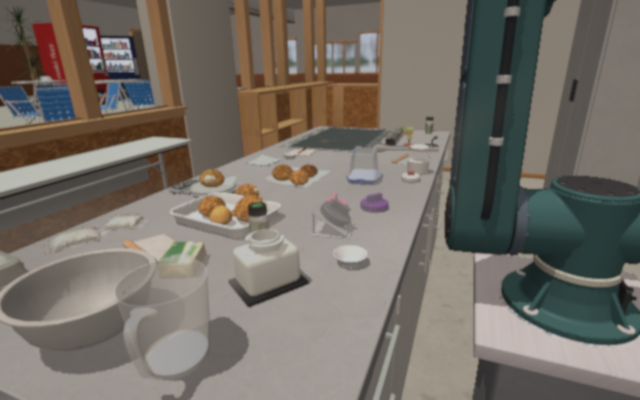

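Candidates for the lid in the scene image: grey at (345,192) leaning on the steel rest, pink at (356,170), purple at (397,176). I choose the grey one. The jar is at (264,248), the dish at (340,246) and the spice jar at (271,197).

```bash
cat >h.py <<'E'
import numpy as np,cv2
from scipy.spatial.transform import Rotation as R
def load(f): return dict(np.load(f))
def cloud(c,fish=False):
    v,u=np.mgrid[:400,:640].astype(float); x=(u-c["cx"])/c["fx"]; y=(v-c["cy"])/c["fy"]
    if fish:
        r=np.hypot(x,y)+1e-9; k=np.tan(np.minimum(r,1.5))/r; x=x*k; y=y*k
    z=c["z_map"]; P=np.stack([x*z,y*z,z],-1)
    P[z==0]=np.nan
    return P@R.from_quat(c["rotation"]).as_matrix().T+c["origin"]
def crop(c,x0,y0,w,h,s,f): cv2.imwrite(f,cv2.resize(c["img"][y0:y0+h,x0:x0+w,::-1],None,fx=s,fy=s,interpolation=cv2.INTER_CUBIC))
E
python3 - <<'E'
from h import *
c=load("pics/scene0.npz"); P=cloud(c); crop(c,225,155,180,130,4.4,"pics/c1.png")
np.set_printoptions(precision=3,suppress=True)
for u,v in [(345,192),(340,187),(264,230),(264,255),(340,248),(270,182),(356,168),(320,260)]: print(u,v,P[v,u])
E
```

```text
345 192 [ 0.484 -0.153  0.056]
340 187 [ 0.499 -0.151  0.068]
264 230 [0.545 0.105 0.085]
264 255 [0.502 0.156 0.068]
340 248 [ 0.405 -0.017  0.001]
270 182 [ 0.638 -0.026  0.104]
356 168 [ 0.534 -0.285  0.033]
320 260 [0.422 0.047 0.003]
```

View pics/c1.png

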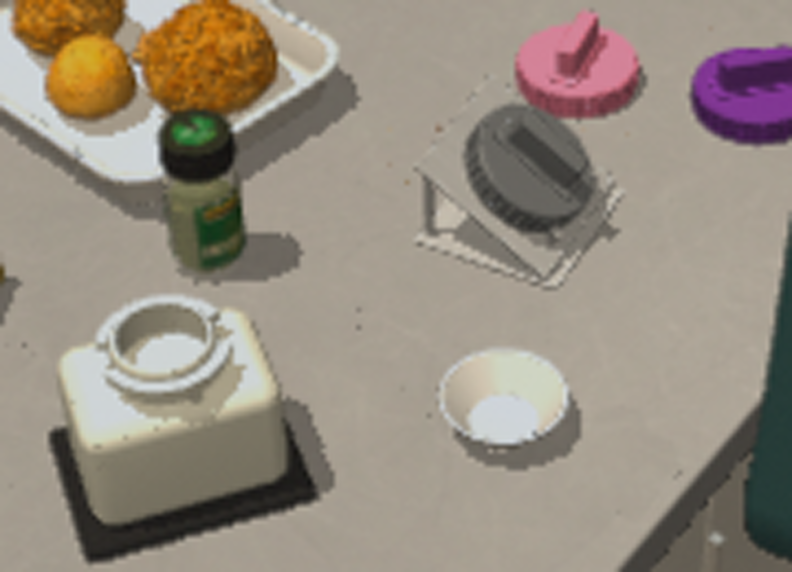

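The crop confirms it: the grey lid is on the steel rest at crop (535,165), with its bar running up the slope. The jar's ridges are visible with two gaps, and its foot corners are at crop (95,560) and (318,492).

```bash
python3 - <<'E'
from h import *
np.set_printoptions(precision=4,suppress=True)
for n in ("scene0","side0"):
    c=load(f"pics/{n}.npz"); P=cloud(c); im=c["img"].astype(float); X,Y,Z=P[...,0],P[...,1],P[...,2]
    # jar
    m=(abs(X-.53)<.1)&(abs(Y-.13)<.1)&(Z>.097)&(Z<.115)
    q=P[m]; (cx,cy),r=cv2.minEnclosingCircle(q[:,:2].astype(np.float32)); print(n,"ring",cx,cy,r,len(q),q[:,2].max())
    m=(abs(X-.53)<.1)&(abs(Y-.13)<.1)&(Z>.06)&(Z<.115)
    print("body rect",cv2.minAreaRect(P[m][:,:2].astype(np.float32)))
    m=(abs(X-.53)<.12)&(abs(Y-.13)<.12)&(Z>.004)&(Z<.115)
    print("foot rect",cv2.minAreaRect(P[m][:,:2].astype(np.float32)))
    # lid: bluish grey dark pixels near rest
    m=(abs(X-.49)<.07)&(abs(Y+.155)<.06)&(Z>.02)&(im.mean(-1)<125)
    q=P[m]; print("lid pts",len(q),q.mean(0))
    # top plane RANSAC with 33deg tilt
    best=None;rng=np.random.default_rng(0)
    for _ in range(2000):
        a=q[rng.choice(len(q),3,0)]; nn=np.cross(a[1]-a[0],a[2]-a[0]); l=np.linalg.norm(nn)
        if l<1e-6: continue
        nn=nn/l*np.sign(nn[2])
        if abs(np.arccos(nn[2])-.576)>.1: continue
        d=abs((q-a[0])@nn)<.002
        if best is None or d.sum()>best.sum(): best=d
    b=q[best]; m0=b.mean(0); nn=np.linalg.svd(b-m0)[2][2]; nn*=np.sign(nn[2])
    print("n",nn,np.degrees(np.arccos(nn[2])),"az",np.degrees(np.arctan2(nn[1],nn[0])),best.sum(),m0)
    h=(q-m0)@nn; bar=q[(h>.017)&(h<.03)]; print("bar",len(bar),bar.mean(0), "hmax",h.max())
    D=bar-bar.mean(0); e=np.linalg.svd(D)[2][0]; print("bar dir",e,"extent",np.ptp(D@e))
    for k,(x,y) in dict(spice=(.638,-.026),dish=(.42,-.03)).items():
        mm=(np.hypot(X-x,Y-y)<.07)&(Z>.006)&(Z<.12); 
        if k=="spice": mm&=(Z>.09)
        print(k,cv2.minEnclosingCircle(P[mm][:,:2].astype(np.float32)))
E
```

```text
scene0 ring 0.5293691754341125 0.12850451469421387 0.038806602358818054 379 0.1110551463739815
body rect ((0.5287384986877441, 0.13044989109039307), (0.11220365017652512, 0.08149601519107819), 54.395782470703125)
foot rect ((0.5296964049339294, 0.12923070788383484), (0.2386452704668045, 0.23792098462581635), 0.06585339456796646)
lid pts 679 [ 0.4835 -0.1477  0.0545]
n [-0.521  -0.0803  0.8498] 31.812578581621516 az -171.23688387783673 238 [ 0.4858 -0.151   0.0549]
bar 90 [ 0.473  -0.1605  0.0729] hmax 0.02858059767959263
bar dir [-0.8148 -0.1773 -0.552 ] extent 0.050399026757783225
spice ((0.6305652856826782, -0.014841477386653423), 0.024937979876995087)
dish ((0.3982726037502289, -0.028952453285455704), 0.05955774709582329)
side0 ring 0.5308894515037537 0.12959632277488708 0.03772839903831482 430 0.10691461856737389
body rect ((0.5298919677734375, 0.13221397995948792), (0.10889555513858795, 0.0790802538394928), 56.23948287963867)
foot rect ((0.5211189389228821, 0.11042248457670212), (0.20010696351528168, 0.22045867145061493), 89.97698974609375)
lid pts 558 [ 0.4817 -0.1426  0.0518]
n [-0.5347 -0.0602  0.8429] 32.54960010425437 az -173.57770515233412 204 [ 0.483  -0.1433  0.0506]
bar 71 [ 0.4737 -0.1578  0.0689] hmax 0.02461978918537147
bar dir [-0.8365 -0.1258 -0.5333] extent 0.04754975628581974
spice ((0.6321592926979065, -0.013626564294099808), 0.024796990677714348)
dish ((0.4019351601600647, -0.006190558895468712), 0.038081005215644836)
```

```bash
cat >>h.py <<'E'
def tool(az,tilt=0): # tool x azimuth deg; tilt: approach from low side, deg
    return R.from_euler("z",az,degrees=True)*R.from_euler("x",180,degrees=True)*R.from_euler("y",tilt,degrees=True)
def rel(p,Rt):
    from cell import sensors
    o=sensors.get_obs(); R0=R.from_quat(o["ee_rot"]); 
    s=R0.inv().apply(np.array(p)-o["position"]); w=(R0.inv()*Rt).as_rotvec()
    print("row",np.r_[s,w].round(4).tolist(),"dist",np.linalg.norm(s).round(3),"deg",np.degrees(np.linalg.norm(w)).round(1),"t",o["t"])
E
python3 - <<'E'
from h import *
T=tool(9,32.5); print(T.as_matrix().round(3))
rel([.426,-.165,.25],tool(9)); rel([.426,-.165,.146],T)
E
```

```text
[[ 0.833  0.156  0.531]
 [ 0.132 -0.988  0.084]
 [ 0.537  0.    -0.843]]
row [0.373, -0.2859, -0.0021, -0.0021, -0.0001, 0.0887] dist 0.47 deg 5.1 t 0.1
row [0.373, -0.2857, 0.1019, -0.0272, 0.5667, 0.0858] dist 0.481 deg 32.9 t 0.1
```

```bash
python3 -m crank '[[0.373,-0.286,0,0,0,0.087],[0.373,-0.286,0,0,0,0.087],[0.373,-0.286,0,0,0,0.087],[0.373,-0.286,0,0,0,0.087],[0.373,-0.286,0,0,0,0.087],[0.373,-0.286,0,0,0,0.087],[0.373,-0.286,0,0,0,0.087],[0.373,-0.286,0,0,0,0.087],[0.373,-0.286,0,0,0,0.087],[0.373,-0.286,0,0,0,0.087],[0.373,-0.286,0.102,-0.027,0.567,0.086],[0.373,-0.286,0.102,-0.027,0.567,0.086],[0.373,-0.286,0.102,-0.027,0.567,0.086],[0.373,-0.286,0.102,-0.027,0.567,0.086],[0.373,-0.286,0.102,-0.027,0.567,0.086],[0.373,-0.286,0.102,-0.027,0.567,0.086],[0.373,-0.286,0.102,-0.027,0.567,0.086]]' 0 && python3 - <<'E'
from h import *
from cell import camera
c=camera("wrist"); np.savez("pics/w1.npz",**c); cv2.imwrite("pics/w1.png",c["img"][:,:,::-1]); rel([.426,-.165,.146],tool(9,32.5)); print(c["fx"],c["cx"],c["cy"],c["origin"],c["rotation"])
E
```

```text
t: 1.8
position: [0.4272, -0.1661, 0.1481]
ee_rot: [0.957, 0.076, 0.279, -0.02]
contact_force: [0.9, -0.3, -1.2]
gripper_width: 0.0855
finger_force: 0.0
row [-0.0022, -0.0011, 0.0012, 0.003, -0.0007, 0.0032] dist 0.003 deg 0.3 t 1.85
309.70691628693146 324.99918507755604 200.8200951456183 [ 0.42745435 -0.16529059  0.29729757] [ 0.7547159  -0.64404447  0.08299184 -0.09339691]
```

View pics/w1.png

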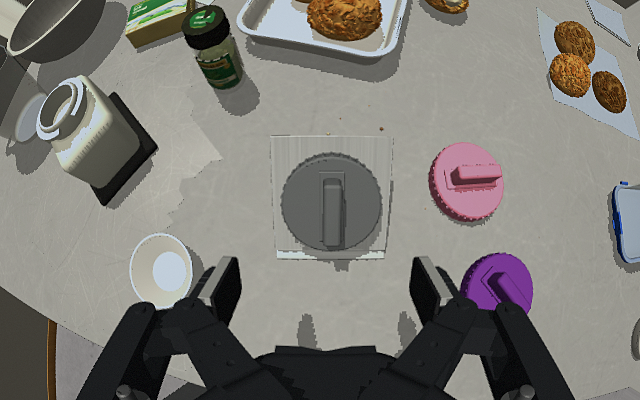

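The grey lid is centred at (331,202) with its bar from (333,172) to (333,246). The dish is at the left, (162,272), and the purple lid at the right, (497,290).

```bash
cat >>h.py <<'E'
def fitlid(c,fish=True,center=(.48,-.155,.055),rad=.06,tilt=.576):
    P=cloud(c,fish); im=c["img"].astype(float)
    m=(np.linalg.norm(P-np.array(center),axis=-1)<rad)&(im.mean(-1)<135)&(np.ptp(im,axis=-1)<25)
    q=P[m]; best=None; rng=np.random.default_rng(0)
    for _ in range(1500):
        a=q[rng.choice(len(q),3,0)]; nn=np.cross(a[1]-a[0],a[2]-a[0]); l=np.linalg.norm(nn)
        if l<1e-6: continue
        nn=nn/l*np.sign(nn[2])
        if abs(np.arccos(nn[2])-tilt)>.1: continue
        d=abs((q-a[0])@nn)<.0012
        if best is None or d.sum()>best.sum(): best=d
    b=q[best]; m0=b.mean(0); nn=np.linalg.svd(b-m0)[2][2]; nn*=np.sign(nn[2])
    h=(q-m0)@nn; bar=q[(h>.021)&(h<.028)]
    ex=np.cross([-nn[1],nn[0],0],nn) if tilt>.1 else np.array([1.,0,0]); ex/=np.linalg.norm(ex); ey=np.cross(nn,ex)
    g=lambda s: np.c_[(s-m0)@ex,(s-m0)@ey].astype(np.float32)
    rb=cv2.minAreaRect(g(bar)); rc=cv2.minEnclosingCircle(g(b))
    print("n",nn.round(3),"tilt",np.degrees(np.arccos(nn[2])).round(1),"ex",ex.round(3),"az",np.degrees(np.arctan2(ex[1],ex[0])).round(1),len(b),len(bar))
    print("bar rect",rb,"hbar",np.median(h[h>.018])); print("disc",rc)
    w=lambda r,z:(m0+r[0]*ex+r[1]*ey+z*nn).round(4)
    print("lid_grip by bar",w(rb[0],.012),"by disc",w(rc[0],.012))
E
python3 - <<'E'
from h import *
c=load("pics/w1.npz"); fitlid(c)
P=cloud(c,True)
for u,v in [(497,290),(165,275),(470,290),(330,20)]: print(P[v,u].round(3))
X,Y,Z=P[...,0],P[...,1],P[...,2]
m=(abs(X-.53)<.1)&(abs(Y-.13)<.1)&(Z>.1)&(Z<.115); print(cv2.minEnclosingCircle(P[m][:,:2].astype(np.float32)))
m=(abs(X-.53)<.1)&(abs(Y-.13)<.1)&(Z>.06)&(Z<.115); print(cv2.minAreaRect(P[m][:,:2].astype(np.float32)))
E
```

```text
n [-0.539 -0.082  0.838] tilt 33.1 ex [-0.829 -0.126 -0.546] az -171.4 5173 1149
bar rect ((0.0024711284786462784, 0.0005769450217485428), (0.049417413771152496, 0.013759711757302284), 0.3143919110298157) hbar 0.023712984043950665
disc ((0.00306606013327837, 0.0001555515918880701), 0.041801389306783676)
lid_grip by bar [ 0.4795 -0.1637  0.0631] by disc [ 0.4789 -0.1633  0.0628]
[ 0.435 -0.331  0.031]
[ 0.398 -0.004  0.001]
[ 0.433 -0.305  0.021]
[ 0.701 -0.129  0.047]
((0.5312715768814087, 0.127640962600708), 0.037892598658800125)
((0.5302992463111877, 0.1243862435221672), (0.10976342111825943, 0.07917757332324982), 56.03901672363281)
```

```bash
python3 - <<'E'
from h import *
T=tool(8.7,33); g=np.array([.4792,-.1635,.063]); n=np.array([-.539,-.082,.838])
rel(g+.05*n,T); rel(g+.0085*n,T)
E
```

```text
row [-0.0028, 0.0054, 0.0496, 0.0001, 0.008, 0.0076] dist 0.05 deg 0.6 t 1.85
row [-0.0024, 0.0054, 0.0911, 0.0001, 0.008, 0.0076] dist 0.091 deg 0.6 t 1.85
```

```bash
python3 -m crank '[[-0.003,0.005,0.03,0,0.008,0.008],[-0.003,0.005,0.05,0,0.008,0.008],[-0.003,0.005,0.05,0,0.008,0.008],[-0.003,0.005,0.05,0,0.008,0.008]]' 0.35 40; python3 - <<'E'
from h import *
T=tool(8.7,33); g=np.array([.4792,-.1635,.063]); n=np.array([-.539,-.082,.838])
rel(g+.05*n,T); rel(g+.0085*n,T)
E
```

```text
t: 2.25
position: [0.4517, -0.1663, 0.1032]
ee_rot: [0.956, 0.073, 0.283, -0.023]
contact_force: [-0.4, -0.3, 0.4]
gripper_width: 0.0555
finger_force: 0.0
row [0.0012, 0.0014, -0.0012, -0.0021, 0.0008, -0.0009] dist 0.002 deg 0.1 t 2.25
row [0.0013, 0.0015, 0.0403, -0.0021, 0.0008, -0.0009] dist 0.04 deg 0.1 t 2.25
```

```bash
python3 -m crank '[[0.001,0.0015,0.02,0,0,0],[0.001,0.0015,0.035,0,0,0],[0.001,0.0015,0.04,0,0,0],[0.001,0.0015,0.04,0,0,0],[0.001,0.0015,0.04,0,0,0]]'; python3 -m crank '[[0,0,0,0,0,0],[0,0,0,0,0,0],[0,0,0,0,0,0],[0,0,0,0,0,0],[0,0,0,0,0,0],[0,0,0,0,0,0]]' 1 60;  python3 - <<'E'
from h import *
T=tool(8.7,33); g=np.array([.4792,-.1635,.063]); n=np.array([-.539,-.082,.838])
rel(g+.0085*n,T)
E
```

```text
t: 2.75
position: [0.4739, -0.165, 0.0708]
ee_rot: [0.956, 0.072, 0.284, -0.022]
contact_force: [0.2, -0.7, 0.9]
gripper_width: 0.0554
finger_force: 0.0
t: 3.35
position: [0.4736, -0.1647, 0.0702]
ee_rot: [0.956, 0.072, 0.283, -0.022]
contact_force: [-5.1, 1.3, 5.8]
gripper_width: 0.0128
finger_force: 59.2
row [0.0009, -0.0003, 0.0007, -0.0009, -0.0001, -0.0024] dist 0.001 deg 0.1 t 3.35
```

```bash
python3 - <<'E'
from h import *
rel([.44,-.17,.13],tool(8.7,33)); rel([.44,-.17,.26],tool(8.7,0));rel([.5305,.128,.23],tool(10.7,0)); 
E
```

```text
row [0.0041, 0.0001, -0.0686, -0.0009, -0.0001, -0.0024] dist 0.069 deg 0.1 t 3.35
row [0.0749, -0.0001, -0.1777, -0.0016, -0.576, -0.002] dist 0.193 deg 33.0 t 3.35
row [0.1707, -0.2812, -0.079, 0.0085, -0.576, -0.036] dist 0.338 deg 33.1 t 3.35
```

```bash
python3 -m crank '[[0,0,-0.02,0,0,0],[0,0,-0.045,0,0,0],[0.004,0,-0.07,0,0,0],[0.03,0,-0.11,0,-0.15,0],[0.055,0,-0.145,0,-0.3,0],[0.075,0,-0.178,0,-0.44,0],[0.075,0,-0.178,-0.001,-0.576,-0.002],[0.075,0,-0.178,-0.001,-0.576,-0.002],[0.075,0,-0.178,-0.001,-0.576,-0.002]]'; python3 -m crank '[[0,0,0,0,0,0]]'; python3 - <<'E'
from h import *
rel([.5305,.128,.23],tool(10.7,0)); 
E
```

```text
t: 4.25
position: [0.44, -0.1696, 0.2578]
ee_rot: [0.997, 0.076, -0.001, -0.002]
contact_force: [-0.7, -0.5, -1.9]
gripper_width: 0.0124
finger_force: 59.5
t: 4.35
position: [0.4388, -0.1698, 0.258]
ee_rot: [0.997, 0.076, -0.001, -0.001]
contact_force: [-0.4, 0.1, -1.4]
gripper_width: 0.0127
finger_force: 59.5
row [0.1356, -0.2806, 0.0285, -0.0029, 0.0018, -0.0356] dist 0.313 deg 2.0 t 4.35
```

```bash
python3 -m crank '[[0.136,-0.281,0.028,0,0,-0.036],[0.136,-0.281,0.028,0,0,-0.036],[0.136,-0.281,0.028,0,0,-0.036],[0.136,-0.281,0.028,0,0,-0.036],[0.136,-0.281,0.028,0,0,-0.036],[0.136,-0.281,0.028,0,0,-0.036],[0.136,-0.281,0.028,0,0,-0.036],[0.136,-0.281,0.028,0,0,-0.036],[0.136,-0.281,0.028,0,0,-0.036],[0.136,-0.281,0.028,0,0,-0.036],[0.136,-0.281,0.028,0,0,-0.036]]'; python3 - <<'E'
from h import *
from cell import camera
rel([.5305,.128,.1455],tool(10.7,0))
for n in ("scene","side","wrist"):
    c=camera(n); np.savez(f"pics/{n}2.npz",**c)
    P=cloud(c,n=="wrist"); X,Y,Z=P[...,0],P[...,1],P[...,2]; im=c["img"].astype(float)
    m=(abs(X-.53)<.1)&(abs(Y-.13)<.1)&(Z>.06)&(Z<.115)&(im.min(-1)>130); print(n,m.sum(),cv2.minAreaRect(P[m][:,:2].astype(np.float32)))
    m=(np.hypot(X-.53,Y-.13)<.05)&(Z>.17)&(Z<.212); q=P[m]; print("lid cap",len(q),q[:,2].min(),q[:,2].max(),cv2.minEnclosingCircle(q[:,:2].astype(np.float32)))
c=load("pics/side2.npz"); 
a=load("pics/wrist2.npz")["img"]
crop(c,200,140,160,170,3.4,"pics/s2.png"); b=cv2.imread("pics/s2.png")
cv2.imwrite("pics/s2w.png",np.hstack([b[:400],a[:,200:450,::-1]])[:, :800])
E
```

```text
t: 5.45
position: [0.5317, 0.1266, 0.2323]
ee_rot: [0.996, 0.092, 0.0, -0.0]
contact_force: [0.1, 0.5, -0.9]
gripper_width: 0.0128
finger_force: 59.5
row [-0.001, -0.0016, 0.0868, -0.0006, -0.0002, -0.0016] dist 0.087 deg 0.1 t 5.45
scene 988 ((0.5293993353843689, 0.13083386421203613), (0.10954828560352325, 0.07760126143693924), 55.982940673828125)
lid cap 503 0.1899368323929178 0.21199403212949108 ((0.5297154188156128, 0.1295648068189621), 0.04360763356089592)
side 821 ((0.5338292121887207, 0.1378546506166458), (0.09460055828094482, 0.07687950134277344), 56.420074462890625)
lid cap 845 0.1887839100695577 0.21193349473067571 ((0.5297966003417969, 0.1311764270067215), 0.04247071593999863)
wrist 3621 ((0.558196485042572, 0.13074016571044922), (0.06800651550292969, 0.12314879894256592), 5.9626569747924805)
lid cap 8241 0.1910064636300586 0.21199947041634687 ((0.5331050157546997, 0.12723299860954285), 0.04329731687903404)
```

View pics/s2w.png

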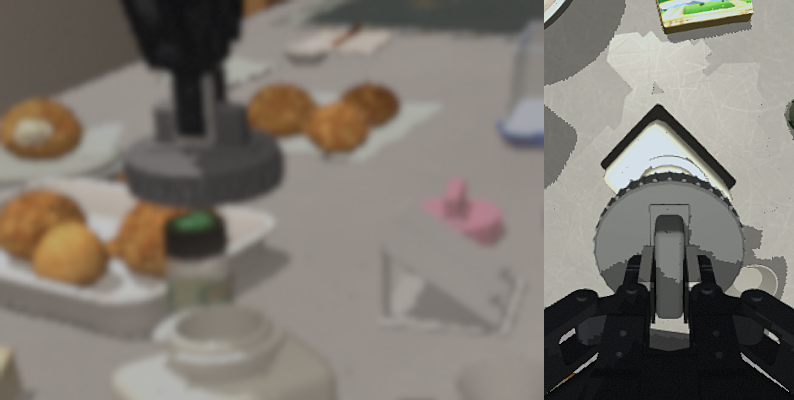

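The side crop (left) shows the lid level in the jaws above the jar. The wrist view (right) shows the bar gripped along the tool's x.

```bash
python3 - <<'E'
from h import *
fitlid(load("pics/wrist2.npz"),True,(.531,.128,.213),.055,0.02)
def circ(q,r):
    from scipy.optimize import least_squares
    s=least_squares(lambda p:np.hypot(q[:,0]-p[0],q[:,1]-p[1])-r,q[:,:2].mean(0),loss="soft_l1",f_scale=.001); return s.x.round(4)
# outer silhouettes: jar ridge edge & neck rim, per camera
for n in("scene0","side0","w1"):
    c=load(f"pics/{n}.npz"); P=cloud(c,n=="w1"); X,Y,Z=P[...,0],P[...,1],P[...,2]
    m=(np.hypot(X-.53,Y-.129)<.045)&(Z>.1045)&(Z<.112); q=P[m]; print(n,"rim",len(q),cv2.minEnclosingCircle(q[:,:2].astype(np.float32)),np.median(q[:,2]))
for n in("scene2","side2"):
    c=load(f"pics/{n}.npz"); P=cloud(c); X,Y,Z=P[...,0],P[...,1],P[...,2]
    m=(np.hypot(X-.53,Y-.13)<.05)&(Z>.192)&(Z<.209); q=P[m]; print(n,"lid side",circ(q,.0415))
E
```

```text
n [-0.007 -0.001  1.   ] tilt 0.4 ex [1. 0. 0.] az 0.0 8034 2909
bar rect ((-0.013652879744768143, -0.0030127689242362976), (0.03897005319595337, 0.044720616191625595), 62.15700912475586) hbar 0.02498981918736337
disc ((-0.013404273428022861, -0.0026153477374464273), 0.04125160351395607)
lid_grip by bar [0.5332 0.127  0.2234] by disc [0.5335 0.1274 0.2234]
scene0 rim 157 ((0.5280793309211731, 0.12887144088745117), 0.03747444599866867) 0.10661776482405527
side0 rim 84 ((0.5307254195213318, 0.1310424506664276), 0.02848578430712223) 0.10561369849267885
w1 rim 515 ((0.5317894816398621, 0.12352445721626282), 0.03180844336748123) 0.10694201121169833
scene2 lid side [0.5323 0.1272]
side2 lid side [0.5329 0.1275]
```

```bash
python3 - <<'E'
from h import *
from scipy.optimize import least_squares
def sdf(p,q):
    c,s=np.cos(p[2]),np.sin(p[2]); d=q[:,:2]-p[:2]; l=np.abs(np.c_[c*d[:,0]+s*d[:,1],-s*d[:,0]+c*d[:,1]])-[.056-.012,.04-.012]
    return np.hypot(*np.maximum(l,0).T)+np.minimum(l.max(1),0)-.012
for n in("scene0","side0","w1","scene2","side2"):
    c=load(f"pics/{n}.npz"); P=cloud(c,n=="w1"); im=c["img"].astype(float); X,Y,Z=P[...,0],P[...,1],P[...,2]
    m=(np.hypot(X-.53,Y-.13)<.08)&(Z>.016)&(Z<.072)&(im.min(-1)>90); q=P[m]
    s=least_squares(lambda p:sdf(p,q),[.53,.13,.97],loss="soft_l1",f_scale=.001)
    print(n,len(q),s.x[:2].round(4),np.degrees(s.x[2]).round(1),np.median(abs(sdf(s.x,q))).round(4))
E
```

```text
scene0 673 [0.5306 0.1279] 55.9 0.0009
side0 1694 [0.5309 0.1286] 56.0 0.0005
w1 21 [0.5312 0.1286] 54.8 0.0002
scene2 712 [0.5307 0.128 ] 56.1 0.001
side2 1686 [0.5309 0.1286] 56.0 0.0006
```

```bash
python3 - <<'E'
from h import *
rel([.5298,.1277,.15],tool(10.7,0))
E
```

```text
row [-0.002, -0.0007, 0.0822, -0.0008, -0.0, -0.0005] dist 0.082 deg 0.1 t 5.6
```

```bash
python3 -m crank '[[-0.002,-0.001,0.035,0,0,0],[-0.002,-0.001,0.065,0,0,0],[-0.002,-0.001,0.082,0,0,0],[-0.002,-0.001,0.082,0,0,0],[-0.002,-0.001,0.082,0,0,0]]'; python3 - <<'E'
from h import *
rel([.5298,.1277,.143],tool(10.7,0))
E
```

```text
t: 6.1
position: [0.5298, 0.1287, 0.1504]
ee_rot: [0.996, 0.094, -0.0, -0.0]
contact_force: [0.1, 0.4, 0.0]
gripper_width: 0.0128
finger_force: 59.5
row [-0.0002, 0.001, 0.0074, -0.0009, 0.0004, 0.0007] dist 0.007 deg 0.1 t 6.1
```

```bash
python3 -m crank '[[0,0.001,0.003,0,0,0],[0,0.001,0.005,0,0,0],[0,0.001,0.006,0,0,0],[0,0.001,0.006,0,0,0]]';  python3 -m crank '[[0,0,0.001,0,0,0],[0,0,0.001,0,0,0],[0,0,0.001,0,0,0]]'
```

```text
t: 6.5
position: [0.5302, 0.1279, 0.1446]
ee_rot: [0.996, 0.094, 0.0, -0.0]
contact_force: [0.6, 0.4, 0.7]
gripper_width: 0.0126
finger_force: 59.8
t: 6.8
position: [0.5304, 0.128, 0.1443]
ee_rot: [0.996, 0.094, 0.001, -0.0]
contact_force: [-1.8, 0.5, 5.7]
gripper_width: 0.0126
finger_force: 60.4
```

```bash
python3 -m crank '[[0,0,0,0,0,-0.1],[0,0,0,0,0,-0.2],[0,0,0,0,0,-0.3],[0,0,0,0,0,-0.4],[0,0,0,0,0,-0.5],[0,0,0,0,0,-0.6],[0,0,0,0,0,-0.7],[0,0,0,0,0,-0.79],[0,0,0,0,0,-0.79],[0,0,0,0,0,-0.79],[0,0,0,0,0,-0.79]]';  python3 - <<'E'
from h import *
rel([.530,.128,.1325],tool(56,0))
E
```

```text
t: 7.9
position: [0.5297, 0.1279, 0.1425]
ee_rot: [0.883, 0.469, -0.0, -0.001]
contact_force: [-0.9, -0.4, -0.8]
gripper_width: 0.0126
finger_force: 59.5
row [0.0003, 0.0002, 0.01, -0.0015, 0.0001, -0.0009] dist 0.01 deg 0.1 t 7.9
```

Contact is gone and the lid is over the gaps. Next I lower it.

```bash
python3 -m crank '[[0,0,0.003,0,0,0],[0,0,0.006,0,0,0],[0,0,0.009,0,0,0],[0,0,0.01,0,0,0],[0,0,0.01,0,0,0]]'; python3 -m crank '[[0,0,0.001,0,0,0],[0,0,0.001,0,0,0]]'
```

```text
t: 8.4
position: [0.5298, 0.128, 0.1334]
ee_rot: [0.883, 0.47, -0.0, -0.0]
contact_force: [-2.0, -0.1, 2.6]
gripper_width: 0.0123
finger_force: 60.0
t: 8.6
position: [0.5298, 0.128, 0.1333]
ee_rot: [0.883, 0.47, 0.0, -0.0]
contact_force: [-3.3, -0.3, 6.8]
gripper_width: 0.0125
finger_force: 60.6
```

```bash
python3 -m crank '[[0,0,-0.001,0,0,0.1],[0,0,-0.001,0,0,0.2],[0,0,-0.001,0,0,0.3],[0,0,-0.001,0,0,0.4],[0,0,-0.001,0,0,0.5],[0,0,-0.001,0,0,0.6],[0,0,-0.001,0,0,0.7],[0,0,-0.001,0,0,0.8],[0,0,-0.001,0,0,0.9],[0,0,-0.001,0,0,0.97],[0,0,-0.001,0,0,1.02],[0,0,-0.001,0,0,1.04],[0,0,-0.001,0,0,1.04]]'; python3 - <<'E'
from h import *
from cell import sensors
print(sensors.get_obs()["moment"]); rel([.530,.128,.133],tool(-4,0))
E
```

```text
t: 9.9
position: [0.5304, 0.1278, 0.1334]
ee_rot: [1.0, -0.031, 0.0, -0.0]
contact_force: [0.6, -1.7, 2.6]
gripper_width: 0.0123
finger_force: 60.0
[-0.19095005 -0.02705338  0.02278328]
row [-0.0004, -0.0002, 0.0004, -0.0007, -0.001, 0.0079] dist 0.001 deg 0.5 t 9.9
```

```bash
python3 -m crank '[[0,0,0,0,0,0.015],[0,0,0,0,0,0.03],[0,0,0,0,0,0.03]]'; python3 -c "
from cell import sensors
print(sensors.get_obs()['moment'])"
```

```text
t: 10.2
position: [0.5304, 0.1278, 0.1334]
ee_rot: [0.999, -0.046, 0.001, -0.0]
contact_force: [2.0, -1.6, 5.1]
gripper_width: 0.013
finger_force: 60.4
[-0.34610215 -0.14541999  0.50066983]
```

The stop is felt at 0.5 N m. I ease off, release and withdraw.

```bash
python3 -m crank '[[0,0,0,0,0,-0.01],[0,0,0,0,0,-0.015]]'; python3 -m crank '[[0,0,0,0,0,0],[0,0,0,0,0,0],[0,0,0,0,0,0],[0,0,0,0,0,0],[0,0,-0.02,0,0,0],[0,0,-0.05,0,0,0],[0,0,-0.09,0,0,0],[0,0,-0.12,0,0,0],[0,0,-0.12,0,0,0],[0,0,-0.12,0,0,0]]' 0.4; python3 - <<'E'
from h import *
from cell import camera
c=camera("scene"); np.savez("pics/e.npz",**c); crop(c,225,155,180,130,4.4,"pics/e.png")
P=cloud(c); X,Y,Z=P[...,0],P[...,1],P[...,2]
c=camera("wrist"); P=cloud(c,True); X,Y,Z=P[...,0],P[...,1],P[...,2]
m=(np.hypot(X-.53,Y-.128)<.05)&(Z>.128)&(Z<.142); print(cv2.minAreaRect(P[m][:,:2].astype(np.float32)))
m=(np.hypot(X-.53,Y-.128)<.045)&(Z>.106)&(Z<.116); print(np.median(Z[m]),cv2.minEnclosingCircle(P[m][:,:2].astype(np.float32)))
E
```

```text
t: 10.4
position: [0.5304, 0.128, 0.1334]
ee_rot: [0.999, -0.039, 0.0, -0.0]
contact_force: [0.9, -1.6, 5.0]
gripper_width: 0.0126
finger_force: 60.3
t: 11.4
position: [0.5301, 0.128, 0.2534]
ee_rot: [0.999, -0.039, 0.0, -0.001]
contact_force: [-0.7, 0.8, -0.5]
gripper_width: 0.0514
finger_force: 0.0
((0.5320939421653748, 0.1278921514749527), (0.013596718199551105, 0.04968542605638504), 85.93565368652344)
0.11231308494074321 ((0.5317021608352661, 0.12769468128681183), 0.042810115963220596)
```

View pics/e.png

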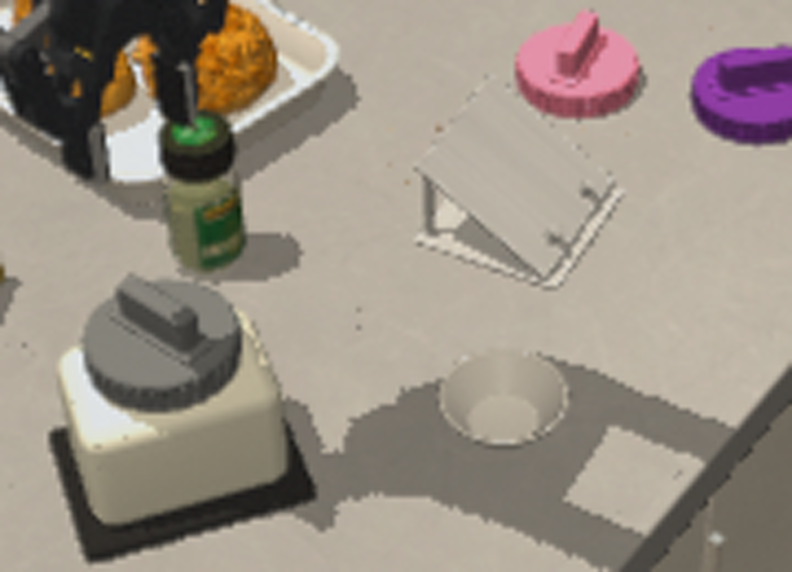

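The lid sits level on the jar at crop (163,342), with its bar at about -4°, so 60° clockwise of the jar's long direction. Its top is at z 0.112 m, as it should be. The spice jar and dish have not moved, and the gripper is clear.

```bash
python3 -c "
from cell import workorder
print(workorder.hand_in())"
```

```text
the job is handed in; nothing more can be done
None
```

The jar is closed: the lid is level on the rim, turned clockwise to the stop (about 60°) and released, the spice jar and dish were not moved, and the job is handed in at about 11.5 s; the hand-in returned no verdict.

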